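# Pin the reaction arm of a torque calibration fixture

## Robot

A 6-joint arm with a two-finger parallel gripper is mounted at the origin on the work surface. World frame = base frame: x ahead of the robot, y to its left, z up, the work surface at z = 0. Lengths are in mm, angles in rad, forces in N, time in s.
With the tool pointing down it reaches from about 350 to 775 mm from the base axis. Payload 7.3 kg.
Tool frame: the origin (TCP) lies at the very end of the fingers, on their centre line; the grasp point (between the pads) lies 19 mm behind it; z points along the fingers, y is the line along which they close (so a half turn about z gives the same grasp; the last joint's range is limited). The gripper opens to 92 mm and grips with 3 to 60 N. Pads are 19 mm wide; open, the fingers measure 130 mm over their backs; the gripper's body (75 mm by 190 mm) begins 47 mm behind the grasp point.
Start: joints at [-1.404, 0.342, 1.524, -0, 1.275, -0.146], TCP at [161.578, -499.537, 226.741] pointing down, gripper open.
Joint ranges: [-2.53, 2.53], [-0.77, 2.02], [0.04, 2.7], [-1, 4.14], [0.28, 2.66], [-3.11, 3.11]. Speed limits (rad/s): [2.57, 2.57, 3.14, 3.14, 3.14, 3.14].

## Interface

Orientations are given as [roll, pitch, yaw] about the fixed x, y, z axes, in that order (R = Rz(yaw) Ry(pitch) Rx(roll)).
In Python, from plant import get_obs, capture, close_job gives the robot as it stands. The module is installed in compiled form; this text tells all that it offers.
- The arm moves only by the shell command python3 -m handwheel 'ROWS'. ROWS is JSON, a list of rows, each a list of 3 entries, a list of its own where there are three numbers: the turn, a rotation vector about the tool's x, y, z in degrees, then the shift along the tool's x, y, z in m, then the opening, from 0 (shut) to 1 (fully open). A call has 1 to 12 rows; each row is the pose to reach, as a shift and turn from the pose commanded when the call began, along the tool's axes at that moment; what a row does not reach only later rows make up. A row lasts 1/10 s, in which the tool goes at most 50 mm and 8.59 degrees, less where a joint would pass 70% of its speed; a pose out of reach is approached as far as the arm can. A call with a gripper value outside its range is refused whole. The fingers move at their own pace and stop on an object; the grip force is fixed at half the most. Time passes only in rows, so rows that repeat a pose let the fingers close. It gives the time, the measured TCP pose, the force, the opening and the grip force at its end, in the units of the state.
- get_obs(): the state, without advancing time (a new reading comes with each control period).
- capture(name): name is "scene" or "top" or "wrist"; returns a dict with "image" (384x512x3 uint8, red, green, blue), "depth" (384x512 float32, mm along the optical axis (not along the pixel's ray), 0 where there is no reading), "fx", "fy", "cx", "cy" (pixels), "camera_from_world" (4x4, takes a point from world to camera coordinates). Camera axes: x right, y down, z forward; pixel columns grow to the right and rows downward; lengths in mm; the calibration is good to about 2 mm. A picture is of the moment at which its call begins.
- close_job(): hands the job in; it is judged then, once.
The state is a dict: "time": time; "joint_positions": joint angles; "dq": joint speeds; "tau": joint torques, N m; "tool_pos": TCP position; "tcp_rot": TCP orientation; "contact_force": force on the tool from outside, world axes, zero at the start; "moment": the same for the moment, N m; "grip_width": finger opening in mm; "finger_force": force on a finger pad.
Only numpy, scipy, OpenCV 4.12 (cv2) and the standard library are available. Lean on these libraries where they do the work, as an engineer would, in place of code of your own. Each camera call takes 0.05 s, during which the arm holds its last target. There are 200 camera calls.

## Task

Swing the aluminium reaction arm by its black handle until the hole in the arm lies over the hole in the dark steel anchor block. Then take the orange-headed pin from the rack, push it down through both holes until it is fully home with its collar on the arm, and let go of it.

Things in the scene. Friction and masses are not known exactly. Their poses are not given: they have to be found in the camera images.
- swing_arm: Level aluminium arm, 40 mm wide, top 66 mm above the table, swinging about a vertical pivot. Origin on the pivot axis at table height; arm along +y, z up. Upright black handle 220 mm from the pivot: cylinder 24 mm in diameter, 66 to 111 mm above the table. Light friction (1 N at the handle): it stays where left; no stop. Steel stack on the pivot is 109 mm high. Starts 0.45 to 0.75 rad off line.
- swing_arm_eye (a point): Centre of the round hole through the arm, at its upper face 66 mm above the table, 130 mm from the pivot, between pivot and handle. Hole 26 mm in diameter, 14 mm long, in a 60 mm square eye. Axes as the arm's.
- anchor_hole (a point): Centre of the mouth of the upright hole, 26 mm in diameter, 40 mm deep, in the dark steel anchor block (76 mm square) on the fixed blue base plate; 50 mm above the table, 2 mm below the arm. Axes are the fixture's, z up: the arm's pivot lies 130 mm along -y, so the holes are in line when the arm's +y points along this +y.
- pin_orange: Upright steel pin with orange head, in a grey rack (top 56 mm above table) beside like pins with blue and black heads, 75 mm apart. Origin at lower tip, z up to the head. Shank 16 mm in diameter, lowest 12 mm tapered to 6; collar 42 mm in diameter 52 to 58 mm above the tip; head 24 mm in diameter, 58 to 98 mm above it. 0.08 to 0.17 kg. Home, its tip is 36 mm below the anchor block's top.
Mind the look-alikes: they are no part of the job. Leave any green, red or yellow look-alike of the pin_orange alone.

How it is judged:
By the outcome, as a careful person would: the job done as asked, in the order asked, and still so for the second after the job is handed in, with the robot touching nothing.
It also fails if it takes over 51 s, if anything falls off the work surface, if the arm or the gripper's body presses on something with over 40 N, if the wrist force passes 120 N, or if a joint passes its speed limit or range.

## Working session

There is one attempt and no reset: what is moved stays moved. The work goes in short steps, Python scripts to look and compute and a shell command to move; the robot and the scene stay as the last step left them, time stands still between calls to the robot, and variables do not carry over. Pictures are saved under pics/ and viewed, at most 11 in all, crops included, and the job is handed in when it is done.

```bash
mkdir -p pics; cat > h.py <<'E'
import numpy as np, cv2
from plant import get_obs, capture
def world(c):
    d=c["depth"];v,u=np.mgrid[0:384,0:512]
    P=np.stack([(u-c["cx"])/c["fx"]*d,(v-c["cy"])/c["fy"]*d,d],-1)
    T=np.linalg.inv(c["camera_from_world"])
    W=P@T[:3,:3].T+T[:3,3]; W[d<=0]=np.nan
    return W
E
python3 - <<'E'
from h import *
o=get_obs();print({k:np.round(v,3).tolist() for k,v in o.items()})
for n in("top","scene"):
    c=capture(n);np.savez(n+".npz",W=world(c),**c)
    cv2.imwrite(f"pics/{n}.png",c["image"][...,::-1])
    T=np.linalg.inv(c["camera_from_world"]);print(n,T.round(2).tolist(),c["fx"])
E
```

```text
{'time': 0.0, 'joint_positions': [-1.404, 0.343, 1.525, 0.0, 1.275, -0.146], 'dq': [0.001, -0.001, -0.001, 0.003, 0.0, -0.0], 'tau': [0.003, -43.124, -24.422, 0.072, 0.056, -0.0], 'tool_pos': [161.511, -499.12, 226.054], 'tcp_rot': [-3.14, -0.0, 0.313], 'contact_force': [0.612, 0.066, -0.027], 'moment': [-0.004, 0.043, 0.01], 'finger_force': 0.0, 'grip_width': 91.541}
top [[-0.02, -1.0, 0.09, 425.87], [-1.0, 0.02, -0.01, 120.14], [0.0, -0.09, -1.0, 979.73], [0.0, 0.0, 0.0, 1.0]] 372.8203865009143
scene [[0.32, 0.61, -0.72, 1163.29], [0.95, -0.22, 0.23, -72.25], [-0.02, -0.76, -0.65, 640.62], [0.0, 0.0, 0.0, 1.0]] 383.50669501739816
```

View pics/top.png

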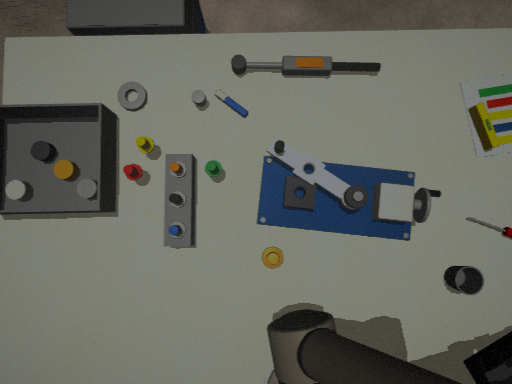

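View pics/scene.png

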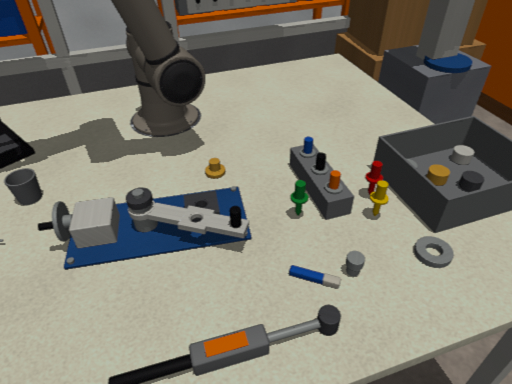

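Top view candidates for the pin:
- Orange head in rack: (176,168). This is my choice, being in the grey rack with blue and black.
- Red (133,171), yellow (145,144) and green (213,168) loose pins.
- Gold knob (272,257).
- Orange disc in the box (64,169).

The arm's handle is at (279,147), its eye at (309,168), its pivot at (355,197) and the anchor hole at (299,193).

```bash
python3 - <<'E'
from h import *
z=np.load("top.npz");W=z["W"];im=z["image"].astype(int)
hsv=cv2.cvtColor(z["image"],cv2.COLOR_RGB2HSV)
def win(u,v,r):
    m=np.zeros((384,512),bool);m[v-r:v+r+1,u-r:u+r+1]=1;return m
def st(n,m):
    p=W[m];print(n,len(p),np.nanmedian(p,0).round(1),((np.nanmin(p,0)+np.nanmax(p,0))/2).round(1),np.nanmin(p,0).round(1),np.nanmax(p,0).round(1))
Z=W[...,2]
st("orange",win(176,168,10)&(Z>100)&(hsv[...,1]>120))
for n,u,v in(("black",176,199),("blue",176,230)): st(n,win(u,v,10)&(Z>100))
st("handle",win(279,147,10)&(Z>104))
st("pivot",win(355,197,18)&(Z>100))
st("pivothi",win(355,197,18)&(Z>90))
st("arm",win(315,172,40)&(abs(Z-66)<4))
st("block",win(299,193,22)&(abs(Z-50)<4))
st("holebot",win(299,193,7)&(Z<45))
b=win(299,193,22)&(abs(Z-50)<4)
print(np.round(cv2.minAreaRect(W[b][:,:2].astype(np.float32))[0],1),cv2.minAreaRect(W[b][:,:2].astype(np.float32)))
# base plate
p=(hsv[...,2]>40)&(hsv[...,0]>100)&(hsv[...,0]<125)&(hsv[...,1]>150);p[:, :250]=0;p[:,420:]=0;p[:150]=0
print("plate",cv2.minAreaRect(W[p&(Z<25)][:,:2].astype(np.float32)))
# dark circle of anchor hole
s=z["image"][130:230,250:390,::-1];cv2.imwrite("pics/arm.png",cv2.resize(np.hstack([s]),None,fx=5,fy=5,interpolation=cv2.INTER_CUBIC))
s=z["image"][140:250,120:230,::-1];s2=np.load("scene.npz")["image"][120:230,270:400,::-1]
cv2.imwrite("pics/rack.png",cv2.resize(np.hstack([s,s2]),None,fx=3.3,fy=3.3,interpolation=cv2.INTER_CUBIC))
E
```

```text
orange 67 [568.8 313.4 102.8] [568.1 313.6 102.9] [557.3 303.8 100.3] [578.9 323.3 105.5]
black 70 [493.3 315.9 102.6] [494.3 315.  103.1] [483.7 304.4 100.1] [504.9 325.5 106.2]
blue 78 [418.2 317.3 102.5] [419.2 317.3 103.3] [408.7 306.4 100. ] [429.8 328.1 106.5]
handle 77 [612.8  63.7 111.6] [613.6  64.7 110.6] [601.9  54.1 106.1] [625.3  75.3 115.1]
pivot 230 [ 488.2 -116.3  101.8] [ 488.8 -116.2  107.2] [ 462.6 -142.3  100. ] [515.  -90.1 114.5]
pivothi 441 [ 488.2 -114.7  100.1] [ 489.1 -116.1  102.6] [ 462.6 -143.    90.8] [515.6 -89.1 114.5]
arm 1389 [552.5 -21.9  66.7] [550.  -23.9  66. ] [ 459.4 -119.1   62. ] [640.5  71.4  70. ]
block 753 [500.8  16.2  50.6] [505.6  11.4  50. ] [464.7 -30.9  46.1] [546.5  53.6  54. ]
holebot 80 [508.8   8.1  11.5] [507.2  10.5  26. ] [495.7  -1.3   7.6] [518.7  22.3  44.4]
[505.   11.7] ((504.9602355957031, 11.698974609375), (77.71500396728516, 75.9529800415039), 80.8677749633789)
plate ((492.951416015625, -88.20579528808594), (395.11572265625, 176.49742126464844), 82.4909896850586)
```

View pics/arm.png

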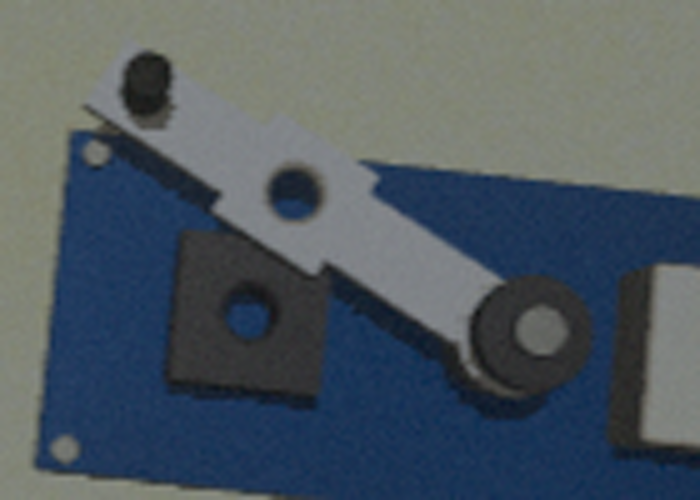

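View pics/rack.png

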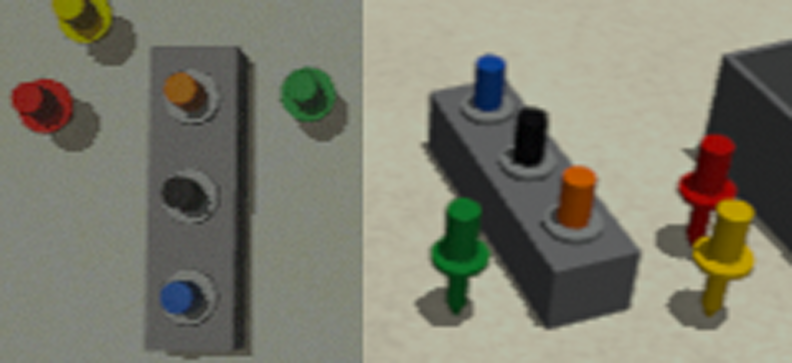

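The views confirm the orange head in the rack, in line with black and blue. Red, yellow and green stand loose. The arm needs to swing about +27° counter-clockwise. I'll work out the first reach to the handle.

```bash
cat >> h.py <<'E'
def to(p,yaw):
    "shift (m, tool axes) and turn (deg) from the measured pose to a tool-down world pose"
    from scipy.spatial.transform import Rotation as R
    o=get_obs();A=R.from_euler("xyz",o["tcp_rot"]);B=R.from_euler("xyz",[np.pi,0,np.radians(yaw)])
    print("turn",np.degrees(0)+ (A.inv()*B).as_rotvec(degrees=True).round(2),"shift",(A.inv().apply(np.array(p)-o["tool_pos"])/1000).round(4),"t",round(o["time"],2))
E
python3 - <<'E'
from h import *
z=np.load("top.npz");T=np.linalg.inv(z["camera_from_world"])
def px(u,v,h):
    d=T[:3,:3]@[(u-z["cx"])/z["fx"],(v-z["cy"])/z["fy"],1];return (T[:3,3]+d*(h-T[2,3])/d[2]).round(1)
print("eye",px(250+295/5-.4,130+192/5-.4,66),"anchor",px(250+249/5-.4,130+310/5-.4,50),"pivot top",px(250+542/5-.4,130+330/5-.4,109))
to([613,64.5,180],55.4)
E
```

```text
eye [563.3 -11.2  66. ] anchor [506.5  11.6  50. ] pivot top [ 489.1 -118.7  109. ]
turn [ -0.07  -0.04 -37.48] shift [ 0.603  -0.3973  0.0468] t 0.1
```

```bash
python3 -m handwheel '[[[0,0,-37.5],[0.603,-0.397,0],1],[[0,0,-37.5],[0.603,-0.397,0],1],[[0,0,-37.5],[0.603,-0.397,0],1],[[0,0,-37.5],[0.603,-0.397,0],1],[[0,0,-37.5],[0.603,-0.397,0],1],[[0,0,-37.5],[0.603,-0.397,0],1],[[0,0,-37.5],[0.603,-0.397,0],1],[[0,0,-37.5],[0.603,-0.397,0],1],[[0,0,-37.5],[0.603,-0.397,0],1],[[0,0,-37.5],[0.603,-0.397,0],1],[[0,0,-37.5],[0.603,-0.397,0],1],[[0,0,-37.5],[0.603,-0.397,0],1]]'
python3 -c "
from h import *
to([613,64.5,180],55.4)"
```

```text
time: 1.3
tool_pos: [537.7, -29.4, 226.4]
tcp_rot: [-3.141, 0.0, 0.968]
contact_force: [0.1, -0.7, -0.0]
grip_width: 92.1
finger_force: 0.0
turn [-0.02  0.02  0.04] shift [0.1201 0.0088 0.0464] t 1.3
```

```bash
python3 -m handwheel '[[[0,0,0],[0.11,0.008,0.046],1],[[0,0,0],[0.11,0.008,0.046],1],[[0,0,0],[0.11,0.008,0.046],1],[[0,0,0],[0.11,0.008,0.046],1],[[0,0,0],[0.11,0.008,0.046],1]]'
python3 - <<'E'
from h import *
to([613,64.5,74],55.4)
c=capture("wrist");W=world(c);Z=W[...,2]
cv2.imwrite("pics/w1.png",c["image"][...,::-1])
T=np.linalg.inv(c["camera_from_world"]);print(T.round(2).tolist())
m=(abs(Z-111)<5)&(c["image"].max(-1)<90)&(np.hypot(W[...,0]-613,W[...,1]-64.5)<40)
p=W[m];print(len(p),p.mean(0) if len(p) else 0,np.median(p,0),p.min(0),p.max(0))
E
```

```text
time: 1.8
tool_pos: [605.4, 54.1, 180.5]
tcp_rot: [-3.141, 0.001, 0.968]
contact_force: [-0.2, 0.5, 0.2]
grip_width: 91.9
finger_force: 0.0
turn [-0.03  0.07  0.04] shift [0.013  0.0004 0.1065] t 1.8
[[0.82, -0.55, -0.15, 646.64], [-0.57, -0.79, -0.22, 112.21], [-0.0, 0.27, -0.96, 338.47], [0.0, 0.0, 0.0, 1.0]]
565 [616.91978689  62.63797082 110.63222228] [617.00933906  62.74821937 110.74585173] [605.16121305  50.22255028 106.26833877] [627.94827308  73.71798392 112.79179109]
```

View pics/w1.png

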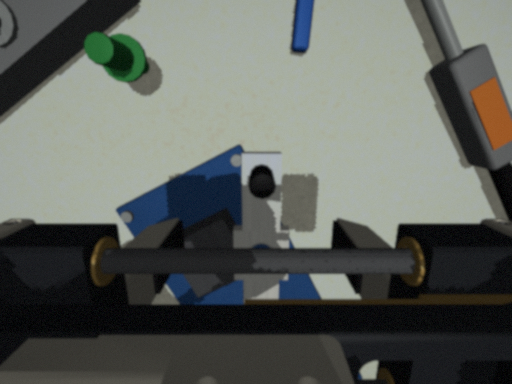

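The wrist view shows the black handle at (262,180), between the open fingers and slightly ahead of them. The eye is below it at (262,250). I'll descend around the handle and grip.

```bash
python3 -m handwheel '[[[0,0,0],[0.0135,0.002,0.03],1],[[0,0,0],[0.0135,0.002,0.07],1],[[0,0,0],[0.0135,0.002,0.1],1],[[0,0,0],[0.0135,0.002,0.106],0.5],[[0,0,0],[0.0135,0.002,0.106],0.3],[[0,0,0],[0.0135,0.002,0.106],0.1],[[0,0,0],[0.0135,0.002,0.106],0.1],[[0,0,0],[0.0135,0.002,0.106],0.1],[[0,0,0],[0.0135,0.002,0.106],0.1],[[0,0,0],[0.0135,0.002,0.106],0.1],[[0,0,0],[0.0135,0.002,0.106],0.1]]'
python3 - <<'E'
from h import *
o=get_obs();p=o["tool_pos"];P=np.array([489,-117.]);A=np.array([505.7,11.7])
print(p,np.hypot(*(p[:2]-P)))
r=np.array(p[:2])-P;a0=np.arctan2(r[1],r[0]);d=A-P;a1=np.arctan2(d[1],d[0]);t=a1-a0;print(np.degrees([a0,a1,t]))
y=o["tcp_rot"][2]
for k in range(1,9):
    f=t*k/8;c,s=np.cos(f),np.sin(f);q=np.array([[c,-s],[s,c]])@r-r
    print(k,round(-np.degrees(f),1),(np.array([[np.cos(y),np.sin(y)],[np.sin(y),-np.cos(y)]])@q/1000).round(4))
E
```

```text
time: 2.95
tool_pos: [615.2, 64.7, 74.8]
tcp_rot: [3.141, -0.0, 0.967]
contact_force: [0.5, -0.3, 0.3]
grip_width: 32.4
finger_force: 0.0
[615.23248607  64.66475816  74.83425055] 221.21646614678872
[55.20591464 82.60665978 27.40074514]
1 -3.4 [-0.0003 -0.0132]
2 -6.9 [-0.0015 -0.0264]
3 -10.3 [-0.0034 -0.0395]
4 -13.7 [-0.0061 -0.0524]
5 -17.1 [-0.0096 -0.0652]
6 -20.6 [-0.0138 -0.0777]
7 -24.0 [-0.0187 -0.09  ]
8 -27.4 [-0.0244 -0.1019]
```

```bash
python3 -m handwheel '[[[0,0,0],[0,0,0],0.1],[[0,0,0],[0,0,0],0.1],[[0,0,0],[0,0,0],0.1],[[0,0,0],[0,0,0],0.1],[[0,0,0],[0,0,0],0.1]]'
```

```text
time: 3.45
tool_pos: [615.3, 64.6, 74.7]
tcp_rot: [3.141, -0.0, 0.967]
contact_force: [1.5, -0.1, -0.3]
grip_width: 23.5
finger_force: 30.0
```

```bash
python3 -m handwheel '[[[0,0,-3.4],[-0.0003,-0.0132,0],0.1],[[0,0,-6.9],[-0.0015,-0.0264,0],0.1],[[0,0,-10.3],[-0.0034,-0.0395,0],0.1],[[0,0,-13.7],[-0.0061,-0.0524,0],0.1],[[0,0,-17.1],[-0.0096,-0.0652,0],0.1],[[0,0,-20.6],[-0.0138,-0.0777,0],0.1],[[0,0,-24],[-0.0187,-0.09,0],0.1],[[0,0,-27.4],[-0.0244,-0.1019,0],0.1],[[0,0,-27.4],[-0.0244,-0.1019,0],0.1],[[0,0,-27.4],[-0.0244,-0.1019,0],0.1]]'
python3 - <<'E'
from h import *
c=capture("top");np.savez("top2.npz",W=world(c),**c)
s=c["image"][150:230,250:390,::-1];cv2.imwrite("pics/arm2.png",cv2.resize(s,None,fx=5,fy=5,interpolation=cv2.INTER_CUBIC))
E
```

```text
time: 4.45
tool_pos: [516.6, 101.5, 74.7]
tcp_rot: [-3.14, 0.002, 1.446]
contact_force: [-1.1, -5.5, 0.4]
grip_width: 23.5
finger_force: 30.0
```

View pics/arm2.png

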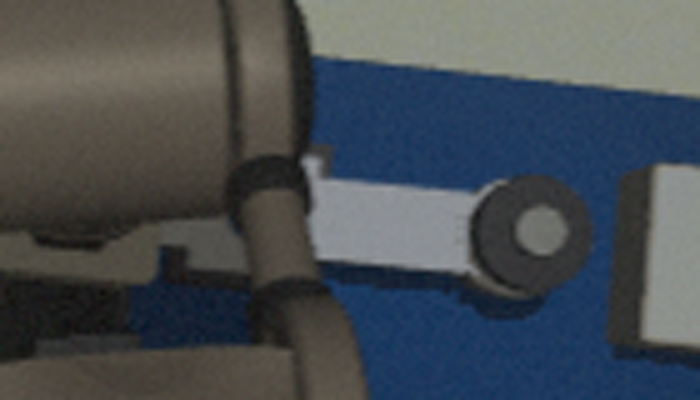

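The robot hides the eye, but the arm's root is in line. I'll release, retreat upwards, and look again on the way to the pin.

```bash
python3 -m handwheel '[[[0,0,0],[0,0,0],0.6],[[0,0,0],[0,0,0],0.6],[[0,0,0],[0,0,0],0.6],[[0,0,0],[0,0,0],0.6],[[0,0,0],[0,0,-0.02],0.6],[[0,0,0],[0,0,-0.06],0.6],[[0,0,0],[0,0,-0.1],0.6],[[0,0,0],[0,0,-0.115],0.6],[[0,0,0],[0,0,-0.115],0.6]]'
python3 -c "
from h import *
to([568.5,313.5,190],0)"
```

```text
time: 5.4
tool_pos: [518.9, 102.6, 192.3]
tcp_rot: [3.136, -0.001, 1.446]
contact_force: [0.4, 0.7, -0.4]
grip_width: 55.2
finger_force: 0.0
turn [ 0.22 -0.28 82.83] shift [0.2155 0.0229 0.0026] t 5.4
```

```bash
python3 -m handwheel '[[[0,0,82.8],[0.2155,0.023,0],0.6],[[0,0,82.8],[0.2155,0.023,0],0.6],[[0,0,82.8],[0.2155,0.023,0],0.6],[[0,0,82.8],[0.2155,0.023,0],0.6],[[0,0,82.8],[0.2155,0.023,0],0.6],[[0,0,82.8],[0.2155,0.023,0],0.6],[[0,0,82.8],[0.2155,0.023,0],0.6],[[0,0,82.8],[0.2155,0.023,0],0.6],[[0,0,82.8],[0.2155,0.023,0],0.6],[[0,0,82.8],[0.2155,0.023,0],0.6],[[0,0,82.8],[0.2155,0.023,0],0.6],[[0,0,82.8],[0.2155,0.023,0],0.6]]'
python3 - <<'E'
from h import *
to([568.5,313.5,66],0)
c=capture("top");W=world(c);Z=W[...,2];np.savez("top3.npz",W=W,**c)
w=capture("wrist");X=world(w)
cv2.imwrite("pics/a3.png",np.hstack([cv2.resize(c["image"][150:230,250:370,::-1],(576,384),interpolation=cv2.INTER_CUBIC)]))
cv2.imwrite("pics/w3.png",w["image"][...,::-1])
hsv=cv2.cvtColor(w["image"],cv2.COLOR_RGB2HSV)
m=(hsv[...,1]>120)&(X[...,2]>96)&(np.hypot(X[...,0]-568.5,X[...,1]-313.5)<30)
p=X[m];print("pin",len(p),np.median(p,0),(p.min(0)+p.max(0))/2)
v,u=np.mgrid[0:384,0:512]
m=(u>255)&(u<300)&(v>150)&(v<220)&(Z>104);p=W[m];print("handle",len(p),np.median(p,0),(p.min(0)+p.max(0))/2)
E
```

```text
time: 6.6
tool_pos: [566.7, 313.1, 188.2]
tcp_rot: [3.141, 0.002, 0.004]
contact_force: [0.4, -0.1, 0.3]
grip_width: 55.0
finger_force: 0.0
turn [0.05 0.12 0.21] shift [ 0.002  -0.0005  0.1222] t 6.6
pin 1734 [589.45554165 313.41465738 281.72682722] [577.18769641 313.38870191 196.58584883]
handle 80 [513.94008168 101.3027293  111.86346705] [514.99591159 101.21293735 111.26760012]
```

View pics/a3.png

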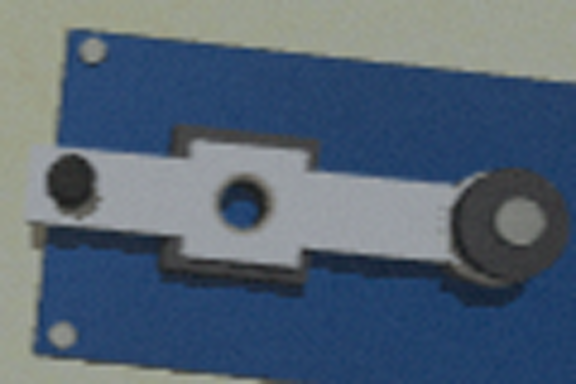

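View pics/w3.png

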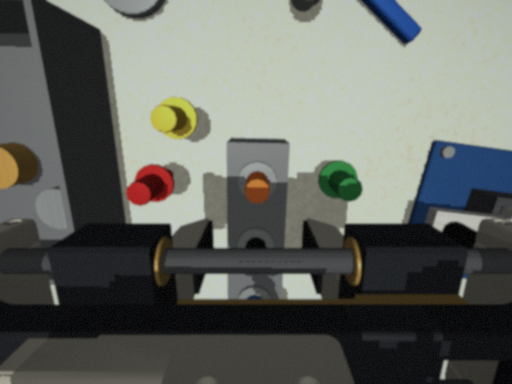

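The eye sits over the anchor block, with blue seen through both holes at crop pixel (244,203). The wrist view has the orange head at (258,187), between red (150,187) and green (342,182). Both sit outside the 55 mm opening. Next I refine the numbers.

```bash
python3 - <<'E'
from h import *
w=capture("wrist");X=world(w);hsv=cv2.cvtColor(w["image"],cv2.COLOR_RGB2HSV)
m=(hsv[...,1]>120)&(abs(X[...,2]-102)<4)&(np.hypot(X[...,0]-568.5,X[...,1]-313.5)<30)
p=X[m];print("pin",len(p),np.median(p,0),(p.min(0)+p.max(0))/2)
z=np.load("top3.npz");T=np.linalg.inv(z["camera_from_world"])
d=T[:3,:3]@[(250+244/4.8-.4-z["cx"])/z["fx"],(150+201.5/4.8-.4-z["cy"])/z["fy"],1];print("eye",(T[:3,3]+d*(66-T[2,3])/d[2]).round(1))
W=z["W"];v,u=np.mgrid[0:384,0:512]
m=(u>283)&(u<317)&(v>172)&(v<215)&(abs(W[...,2]-50)<4)
r=cv2.minAreaRect(W[m][:,:2].astype(np.float32));print("block",m.sum(),r)
E
```

```text
pin 488 [571.91507608 312.55016244 101.91323071] [571.49454561 312.57532607 101.15526508]
eye [505.1  10.9  66. ]
block 211 ((505.6103515625, 12.038360595703125), (75.69231414794922, 76.23900604248047), 82.89889526367188)
```

```bash
python3 -m handwheel '[[[0,0,0],[0.0035,0,0.04],0.6],[[0,0,0],[0.0035,0,0.08],0.6],[[0,0,0],[0.0035,0,0.11],0.6],[[0,0,0],[0.0035,0,0.121],0.5],[[0,0,0],[0.0035,0,0.121],0.3],[[0,0,0],[0.0035,0,0.121],0.1],[[0,0,0],[0.0035,0,0.121],0.1],[[0,0,0],[0.0035,0,0.121],0.1],[[0,0,0],[0.0035,0,0.121],0.1],[[0,0,0],[0.0035,0,0.121],0.1],[[0,0,0],[0.0035,0,0.121],0.1],[[0,0,0],[0.0035,0,0.121],0.1]]'
```

```text
time: 7.95
tool_pos: [571.8, 313.7, 70.7]
tcp_rot: [-3.14, -0.003, 0.0]
contact_force: [-1.3, -0.1, 6.3]
grip_width: 23.5
finger_force: 30.0
```

```bash
python3 -m handwheel '[[[0,0,0],[0,0,-0.01],0.1],[[0,0,0],[0,0,-0.03],0.1],[[0,0,0],[0,0,-0.06],0.1],[[0,0,0],[0,0,-0.09],0.1],[[0,0,0],[0,0,-0.12],0.1],[[0,0,0],[0,0,-0.14],0.1],[[0,0,0],[0,0,-0.14],0.1],[[0,0,0],[0,0,-0.14],0.1]]'
python3 -c "
from h import *
to([507.5,12,210],82.6)
w=capture('wrist');s=capture('scene');cv2.imwrite('pics/g.png',np.hstack([w['image'],s['image']])[::1,:,::-1][:, :][:384]) if 0 else cv2.imwrite('pics/g.png',cv2.resize(s['image'][60:230,200:420,::-1],None,fx=3,fy=3))
"
```

```text
time: 8.75
tool_pos: [570.3, 313.2, 208.3]
tcp_rot: [3.141, 0.0, 0.0]
contact_force: [-0.1, -0.3, -2.2]
grip_width: 23.3
finger_force: 30.0
turn [ 0.000e+00  3.000e-02 -8.257e+01] shift [-0.063   0.3011 -0.0015] t 8.75
```

View pics/g.png

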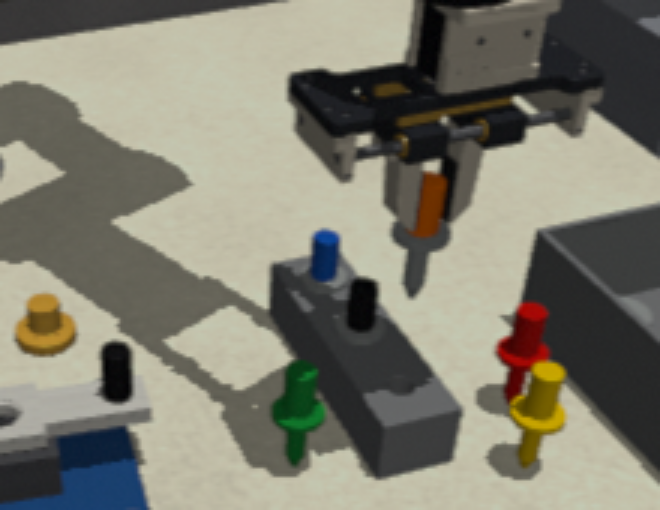

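The pin is held upright by its head, at crop pixel (430,200), and is clear of the rack. I'll carry it over the eye and measure its tilt and offset from depth there.

```bash
python3 -m handwheel '[[[0,0,-82.6],[-0.063,0.301,-0.0015],0.1],[[0,0,-82.6],[-0.063,0.301,-0.0015],0.1],[[0,0,-82.6],[-0.063,0.301,-0.0015],0.1],[[0,0,-82.6],[-0.063,0.301,-0.0015],0.1],[[0,0,-82.6],[-0.063,0.301,-0.0015],0.1],[[0,0,-82.6],[-0.063,0.301,-0.0015],0.1],[[0,0,-82.6],[-0.063,0.301,-0.0015],0.1],[[0,0,-82.6],[-0.063,0.301,-0.0015],0.1],[[0,0,-82.6],[-0.063,0.301,-0.0015],0.1],[[0,0,-82.6],[-0.063,0.301,-0.0015],0.1],[[0,0,-82.6],[-0.063,0.301,-0.0015],0.1],[[0,0,-82.6],[-0.063,0.301,-0.0015],0.1]]'
python3 - <<'E'
from h import *
to([507.5,12,150],82.6)
c=capture("scene");W=world(c);d=get_obs()["tool_pos"];Z=W[...,2]
near=np.hypot(W[...,0]-d[0],W[...,1]-d[1])<30
for z in range(int(d[2])-74,int(d[2])+30,6):
    m=near&(abs(Z-z)<3);p=W[m]
    if len(p): print(z-int(d[2]),len(p),np.median(p,0).round(1)[:2],"y",p[:,1].min().round(1),p[:,1].max().round(1),"xmax",p[:,0].max().round(1))
w=capture("top")
cv2.imwrite("pics/s4.png",cv2.resize(c["image"][100:270,60:280,::-1],None,fx=3,fy=3,interpolation=cv2.INTER_CUBIC))
E
```

```text
time: 10.05
tool_pos: [507.4, 12.3, 209.3]
tcp_rot: [-3.14, 0.0, 1.438]
contact_force: [-0.4, 0.4, -2.1]
grip_width: 23.6
finger_force: 30.0
turn [-0.11  0.01 -0.19] shift [-0.0003  0.0003  0.0593] t 10.05
-68 1 [510.3   9.5] y 9.5 9.5 xmax 510.3
-62 8 [511.8  11.5] y 7.6 14.3 xmax 513.5
-56 13 [513.9   9.9] y 4.1 17.2 xmax 516.1
-50 16 [514.2   8.3] y 2.9 17.8 xmax 518.2
-44 19 [514.   10.7] y 3.3 18.7 xmax 516.6
-38 18 [514.6   9.6] y 3.0 16.8 xmax 518.3
-32 20 [514.6  11.4] y 3.1 18.0 xmax 517.2
-26 10 [514.7   9.6] y 3.5 15.2 xmax 518.5
-14 37 [525.5   6.1] y -9.6 28.6 xmax 530.6
-8 114 [517.4   7.8] y -9.2 30.4 xmax 530.6
-2 12 [519.7   7.9] y -1.0 20.0 xmax 527.2
4 12 [527.2   9.1] y -0.7 19.5 xmax 532.4
10 13 [533.5   5.5] y -1.9 15.6 xmax 535.4
16 13 [535.6   9.9] y -1.4 19.7 xmax 537.0
22 6 [535.8   8.5] y 3.0 12.8 xmax 537.2
28 6 [536.6   9. ] y 3.4 14.8 xmax 537.3
```

View pics/s4.png

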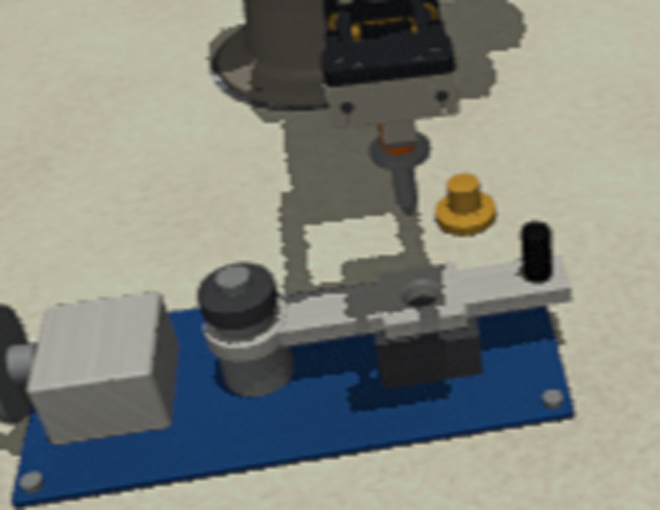

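```bash
python3 - <<'E'
from h import *
c=capture("scene");W=world(c);Z=W[...,2];T=np.linalg.inv(c["camera_from_world"])
d=T[:3,:3]@[(60+422/3-.3-c["cx"])/c["fx"],(100+292/3-.3-c["cy"])/c["fy"],1];print("eye",(T[:3,3]+d*(66-T[2,3])/d[2]).round(1))
v,u=np.mgrid[0:384,0:512]
a=(abs(Z-66)<3)&(np.hypot(W[...,0]-506,W[...,1]-12)<45);p=W[a][:,:2]
# eye hole: missing top-surface points; test candidate centres
H=(abs(W[...,0]-506)<22)&(abs(W[...,1]-12)<22)&(Z<60);q=W[H];print("hole pts",len(q),q.mean(0))
best=min(((np.sum(np.hypot(p[:,0]-x,p[:,1]-y)<12.5),abs(x-506)+abs(y-11),x,y) for x in np.arange(498,516) for y in np.arange(2,22)));print(best)
E
```

```text
eye [507.9  11.   66. ]
hole pts 58 [496.32398885  12.53612346  51.65968404]
(np.int64(0), np.int64(3), np.int64(508), np.int64(12))
```

The pin axis and eye agree within 1 mm in the same camera, and the pin is vertical. I'll lower it.

```bash
python3 -m handwheel '[[[0,0,0],[0,0,0.03],0.1],[[0,0,0],[0,0,0.055],0.1],[[0,0,0],[0,0,0.065],0.1],[[0,0,0],[0,0,0.073],0.1],[[0,0,0],[0,0,0.08],0.1],[[0,0,0],[0,0,0.086],0.1],[[0,0,0],[0,0,0.092],0.1],[[0,0,0],[0,0,0.098],0.1],[[0,0,0],[0,0,0.104],0.1],[[0,0,0],[0,0,0.11],0.1],[[0,0,0],[0,0,0.115],0.1]]'
```

```text
time: 11.3
tool_pos: [507.7, 12.2, 94.7]
tcp_rot: [-3.141, 0.0, 1.442]
contact_force: [0.1, -0.1, -1.0]
grip_width: 23.1
finger_force: 30.0
```

No contact so far, and the tip is about 27 mm up, well inside the anchor hole. I'll continue until the collar seats.

```bash
python3 -m handwheel '[[[0,0,0],[0,0,0.004],0.1],[[0,0,0],[0,0,0.007],0.1],[[0,0,0],[0,0,0.009],0.1],[[0,0,0],[0,0,0.011],0.1],[[0,0,0],[0,0,0.012],0.1],[[0,0,0],[0,0,0.012],0.1]]'
```

```text
time: 11.9
tool_pos: [507.8, 12.2, 83.2]
tcp_rot: [3.142, 0.0, 1.442]
contact_force: [1.0, -0.4, -1.6]
grip_width: 23.5
finger_force: 30.0
```

```bash
python3 -m handwheel '[[[0,0,0],[0,0,0.001],0.1],[[0,0,0],[0,0,0.002],0.1],[[0,0,0],[0,0,0.003],0.1],[[0,0,0],[0,0,0.004],0.1],[[0,0,0],[0,0,0.004],0.1]]'
```

```text
time: 12.4
tool_pos: [508.8, 12.1, 80.7]
tcp_rot: [3.139, 0.0, 1.442]
contact_force: [-0.8, -0.8, 9.9]
grip_width: 23.4
finger_force: 30.0
```

The collar is seated: 9.9 N at 80.7 mm, exactly 10 mm above the rack grasp height, as expected. I'll release and retreat.

```bash
python3 -m handwheel '[[[0,0,0],[0,0,-0.001],0.5],[[0,0,0],[0,0,-0.001],0.6],[[0,0,0],[0,0,-0.001],0.6],[[0,0,0],[0,0,-0.001],0.6],[[0,0,0],[0,0,-0.001],0.6],[[0,0,0],[0,0,-0.02],0.6],[[0,0,0],[0,0,-0.06],0.6],[[0,0,0],[0,0,-0.1],0.6],[[0,0,0],[0,0,-0.13],0.6],[[0,0,0],[0.1,0,-0.14],0.6],[[0,0,0],[0.15,0,-0.14],0.6],[[0,0,0],[0.15,0,-0.14],0.6]]'
python3 - <<'E'
from h import *
c=capture("scene");W=world(c);hsv=cv2.cvtColor(c["image"],cv2.COLOR_RGB2HSV)
m=(hsv[...,1]>150)&(hsv[...,0]<16)&(np.hypot(W[...,0]-508,W[...,1]-12)<30);p=W[m];print(len(p),np.median(p,0),p.max(0))
cv2.imwrite("pics/s5.png",cv2.resize(c["image"][100:270,60:280,::-1],None,fx=3,fy=3,interpolation=cv2.INTER_CUBIC))
E
```

```text
time: 13.6
tool_pos: [527.2, 162.0, 219.7]
tcp_rot: [3.141, -0.0, 1.441]
contact_force: [0.5, -1.0, -0.1]
grip_width: 55.4
finger_force: 0.0
172 [518.41145609   8.86784029  99.42825395] [523.74997134  20.06980656 113.18712937]
```

View pics/s5.png

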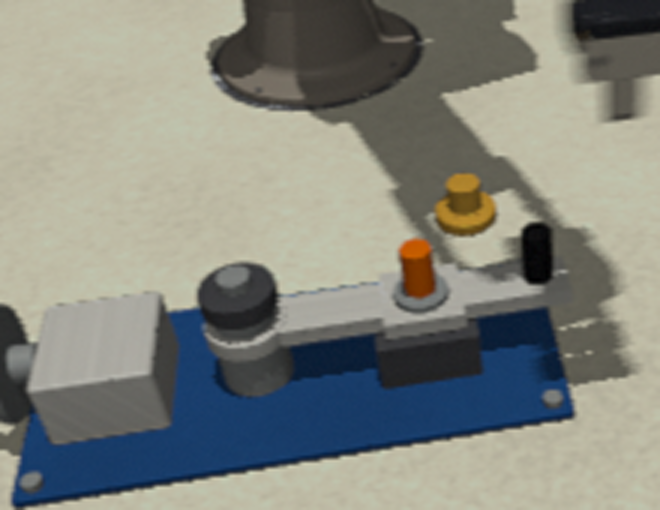

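The pin stands upright with its collar flat on the arm at (418,290) and its head top at about 112 mm. The robot is clear.

```bash
python3 -m handwheel '[[[0,0,0],[0,0,0],0.6],[[0,0,0],[0,0,0],0.6],[[0,0,0],[0,0,0],0.6]]' && python3 -c "
from plant import close_job
print(close_job())"
```

```text
time: 13.95
tool_pos: [526.9, 159.6, 219.0]
tcp_rot: [-3.141, 0.001, 1.441]
contact_force: [0.2, -0.6, -1.1]
grip_width: 55.1
finger_force: 0.0
the job is handed in; nothing more can be done
None
```

The arm is swung into line, the orange-headed pin is fully home through both holes with its collar on the arm and released, and the job was handed in at about 14 s of the 51 s allowed; no verdict was returned.

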